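# Tip the sorted brass fittings into the stock box

### The arm

A 7-joint arm with a two-finger parallel gripper is mounted at the origin on the work surface. World frame = base frame: x ahead of the robot, y to its left, z up, the work surface at z = 0. Lengths are in mm, angles in degrees, forces in N, time in s.
With the tool pointing down it reaches from about 350 to 775 mm from the base axis. Payload 3.1 kg.
Tool frame: the origin (TCP) lies at the very end of the fingers, on their centre line; the grasp point (between the pads) lies 19 mm behind it (ctrl.tcp_to_grasp is the distance from the TCP to the grasp point, in mm); z points along the fingers, y is the line along which they close (so a half turn about z gives the same grasp; the last joint's range is limited). The gripper opens to 85 mm and grips with 20 to 120 N. Pads are 22 mm wide; open, the fingers measure 114 mm over their backs; the gripper's body (76 mm by 85 mm) begins 54 mm behind the grasp point. The pads swing forward as they close: fully open they stand 13 mm farther back than shut.
Start: joints at [-67.133, 17.813, 0.802, 86.603, -0.252, 75.585, -1.558], TCP at [234.641, 497.454, 231.304] pointing down, gripper open.
Joint ranges: [-154.91, 154.91], [-16.99, 109.72], [-72.82, 74.43], [7.12, 147.25], [-82.49, 262.49], [11.32, 116.49], [-174.64, 174.64]. Speed limits (degrees/s): [159.86, 159.86, 180, 180, 180, 180, 180].

### API

Orientations are given as [roll, pitch, yaw] about the fixed x, y, z axes, in that order (R = Rz(yaw) Ry(pitch) Rx(roll)).
In Python, from cell import ctrl gives the robot as it stands. Calls block until the motion is done:
- ctrl.reach(position, orientation): joint-space move of the TCP to a pose.
- ctrl.movel(position, rotation=None, v=150, force_limit=None): straight line of the TCP; rotation=None keeps the orientation; v is the mean speed in mm/s. With force_limit (N) it stops when the force on the tool has changed by that much, and returns True; else False.
- ctrl.goto_joints(angles): joint-space move.
- ctrl.move_gripper(opening, effort=None): finger opening in mm; effort is the grip in N (None keeps the last); returns when the fingers have stopped.
- ctrl.dwell(seconds).
- ctrl.inverse_kinematics(position, orientation): joint angles nearest the present ones, or None.
- ctrl.grab_frame(name): name is "side" or "top" or "wrist"; returns (picture, depth): 420x560x3 uint8, blue, green, red; 420x560 float32, mm along the optical axis (not along the pixel's ray), 0 where there is no reading.
- ctrl.calibration(name): a dict with "vertical_fov" (degrees; the focal length in pixels is half the picture's height over the tangent of half this angle, whatever the lens; pixels are square), "cx", "cy" (the principal point, pixels), "k1" (the pictures are not rectified: a ray, as slopes to the right and down, at radius r is drawn at 1 + k1 r^2 times it, then the intrinsics apply), "rvec" (rotation vector, rad) and "tvec" (3), from world to camera coordinates, as OpenCV has them; the wrist camera has in their place "mount" (4x4, takes a point from camera to tool coordinates, whose origin is the TCP and whose axes are the flange's). Camera axes: x right, y down, z forward; pixel columns grow to the right and rows downward; lengths in mm; the calibration is good to about 2 mm. A picture is of the moment at which its call begins: read the wrist's pose just before it. calibration takes no time and is no camera call.
A pose or a line that the arm cannot do raises ctrl.MotionError and nothing moves.
- ctrl.close_job(): hands the job in; it is judged then, once.
Trained networks look in the newest picture that a camera, given by its name, has taken for a name from the list of things; names that differ only in an ending like _2 or _b are one class to them, and where a whole thing is asked for, a point or a joint stands for the part that bears it (a point fixed in the world has none). Each returns a list of dicts, best first, with "confidence" (0 to 1); they miss things now and then, are a little off and sometimes report something else, mostly with a low value. They report only what shows in the picture. A call takes as long as a camera call.
- ctrl.outline_of(camera, name): "region" (420x560 bool, what is visible of it) and "box" ([left, top, width, height] in pixels, round what is visible of it).
- ctrl.landmark_of(camera, name): "at" ([column, row] in pixels: a listed point, or the origin of a listed thing).
Readings, each from a call of its own:
- ctrl.current_time(): time.
- ctrl.current_qpos(): joint angles.
- ctrl.current_qvel(): joint speeds.
- ctrl.current_tau(): joint torques, N m.
- ctrl.current_position(): TCP position.
- ctrl.current_eef_rot(): TCP orientation.
- ctrl.current_wrist_force(): force on the tool from outside, world axes, zero at the start.
- ctrl.current_torque(): the same for the moment, N m.
- ctrl.current_opening(): finger opening in mm.
- ctrl.current_grasp_force(): force on a finger pad.
Only numpy, scipy, OpenCV 4.12 (cv2) and the standard library are available. Lean on these libraries where they do the work, as an engineer would, in place of code of your own. Each camera call takes 0.05 s, during which the arm holds its last target. There are 200 camera calls.

### The job

Lift the steel tray of brass fittings by its handle, tip it low over the large square black box so that all five fittings slide off the open end into the box, then set the empty tray back upright in the middle of its rubber mat and let go. Do not handle the fittings with the fingers, and leave the other things on the bench where they are.

Things in the scene. Friction and masses are not known exactly. Their poses are not given: they have to be found in the camera images.
- tray_handle (a point): centre of the tray's handle, a level flat dark bar 12 mm thick (along the tray's x), 124 mm long (along the tray's y), 22 mm high, bridging the tray on two side posts; pinch the bar across its 12 mm thickness, from above. This point is 94 mm above the tray's underside and over the middle of the tray; 80 mm of free height lies between the tray's floor and the bar. Axes as the tray's.
- tray: steel sheet tray (about 0.3 kg empty, 0.5 kg loaded), 170 mm (x) x 124 mm (y, over the handle posts), floor 3 mm thick, walls to 25 mm height on the two sides and at the +x end; the -x end is open, with no wall: the pouring end, which at the start faces roughly towards the robot. Overall height 105 mm. Origin: centre of the underside, z up when upright. The fittings slide on it once it is tipped by about 15 to 25 degrees.
- tray_lip (a point): middle of the upper edge of the tray's open end: 85 mm from the tray's centre along its -x, 3 mm above its underside.
- mat: thin black rubber mat fixed on the bench, 240 mm (x) x 180 mm (y) x 3 mm, on which the tray stands at the start; origin: centre of its underside, top at +3 mm.
- box: large square open-topped black plastic box, fixed to the bench, 180 x 180 x 70 mm high outside, walls and floor 4 mm; empty at the start. Origin: centre of its underside. Mat and box stand one to the left and one to the right in front of the robot, either way round. (A smaller 100 mm black box at the back with brass caps in it is not the one.)
- nut_a_c (a point): centre of a brass flare nut, hexagonal, 25 mm across, 22 mm high; starts on the tray
- nut_b_c (a point): centre of a second such flare nut; starts on the tray
- tee_c (a point): centre of a brass tee, 42 x 31 x 18 mm; starts on the tray
- elbow_c (a point): centre of a brass elbow, 38 x 38 x 20 mm; starts on the tray
- union_c (a point): centre of a brass union, 42 x 22 x 20 mm; starts on the tray
- screwdriver: screwdriver with black handle, about 200 mm, lying between the mat and the box; not to be disturbed
- drier: copper filter drier, 120 mm long, 24 mm thick, lying beyond the screwdriver; not to be disturbed
- regulator: gas regulator with round gauge, about 105 mm long, 60 mm high, lying at the back, left; not to be disturbed
- pliers: pliers with green grips, 165 mm long, lying at the back, right; not to be disturbed
- wrench: steel wrench lying near right; not to be disturbed
- striker: small red box 50 x 35 x 20 mm, near left; not to be disturbed

How it is judged:
By the outcome, as a careful person would: the job done as asked, in the order asked, and still so for the second after the job is handed in, with the robot touching nothing.
It also fails if it takes over 67 s, if anything falls off the work surface, if the arm or the gripper's body presses on something with over 40 N, if the wrist force passes 120 N, or if a joint passes its speed limit or range.

## Working session

There is one attempt and no reset: what is moved stays moved. The work goes in short steps, each a Python script; the robot and the scene stay as the last script left them, time stands still between calls to the robot, and variables do not carry over. Pictures are saved under pics/ and viewed, at most 10 in all, crops included, and the job is handed in when it is done.

```bash
mkdir -p pics; ls; cat > h.py <<'E'
import numpy as np, cv2
from scipy.spatial.transform import Rotation as R
from cell import ctrl
def cam(n):
    c=ctrl.calibration(n); f=210/np.tan(np.radians(c["vertical_fov"])/2)
    return c,f
def pose(n):
    c,f=cam(n)
    if "mount" in c:
        T=np.eye(4);T[:3,:3]=R.from_euler('xyz',ctrl.current_eef_rot(),degrees=True).as_matrix();T[:3,3]=ctrl.current_position()
        return T@np.array(c["mount"])
    M=R.from_rotvec(np.ravel(c["rvec"])).as_matrix();T=np.eye(4);T[:3,:3]=M.T;T[:3,3]=-M.T@np.ravel(c["tvec"]);return T
def rays(n,px):
    c,f=cam(n);px=np.atleast_2d(px).astype(float)
    d=(px-[c["cx"],c["cy"]])/f;u=d.copy()
    for _ in range(10): u=d/(1+c["k1"]*(u**2).sum(1,keepdims=True))
    return np.c_[u,np.ones(len(u))]
def at_z(n,px,z,T):
    r=rays(n,px)@T[:3,:3].T
    return T[:3,3]+r*((z-T[2,3])/r[:,2])[:,None]
def at_depth(n,px,dep,T):
    px=np.atleast_2d(px).astype(int);D=dep[px[:,1],px[:,0]]
    return (rays(n,px)*D[:,None])@T[:3,:3].T+T[:3,3],D
E
python3 - <<'E'
from h import *
for n in("top","side"):
    T=pose(n);p,d=ctrl.grab_frame(n);cv2.imwrite(f"pics/{n}0.png",p);np.save(f"pics/{n}0.npy",d)
    print(n,T[:3,3].round(),T[:3,2].round(2))
    for o,z in [("tray_handle",97),("tray_lip",6),("tray",3),("mat",0),("box",0),("screwdriver",8),("drier",12)]:
        L=ctrl.landmark_of(n,o)
        print(o,[(np.round(l["at"]),round(l["confidence"],2),at_z(n,l["at"],z,T)[0].round(1)) for l in L[:2]])
E
```

```text
pics
top [ 505.   -2. 1193.] [ 0.09  0.   -1.  ]
tray_handle [(array([210., 232.]), 0.84, array([531.1, 195.9,  97. ]))]
tray_lip [(array([211., 262.]), 0.71, array([446.5, 207.9,   6. ]))]
tray [(array([216., 237.]), 0.85, array([518.2, 194.9,   3. ]))]
mat []
box [(array([361., 243.]), 0.76, array([ 501.7, -221.8,    0. ]))]
screwdriver [(array([285., 258.]), 0.91, array([459.5,  -3.6,   8. ]))]
drier [(array([279., 188.]), 0.76, array([660.2,  15. ,  12. ])), (array([215., 251.]), 0.63, array([479. , 196.9,  12. ]))]
side [  98. -587. 1007.] [ 0.39  0.49 -0.78]
tray_handle [(array([218., 157.]), 0.88, array([527.6, 204.3,  97. ])), (array([243., 178.]), 0.67, array([536.2, 106.7,  97. ]))]
tray_lip [(array([191., 194.]), 0.82, array([442.2, 214.3,   6. ]))]
tray [(array([223., 189.]), 0.75, array([518.9, 179.3,   3. ])), (array([217., 175.]), 0.72, array([532.3, 229.3,   3. ]))]
mat []
box [(array([321., 307.]), 0.64, array([ 502.6, -232. ,   -0. ]))]
screwdriver [(array([243., 251.]), 0.56, array([447.1, -10.9,   8. ]))]
drier [(array([304., 202.]), 0.84, array([653.8,  14.1,  12. ]))]
```

View pics/top0.png

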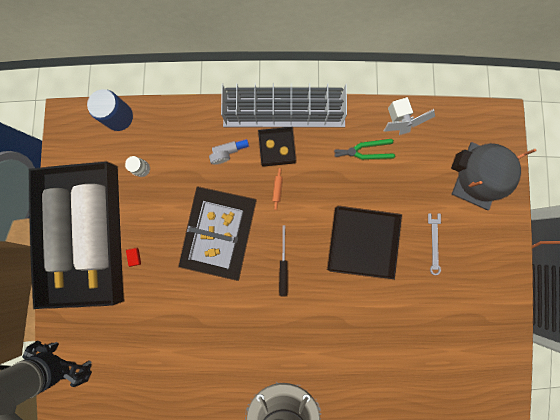

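```bash
python3 - <<'E'
from h import *
T=pose("top");d=np.load("pics/top0.npy")
v,u=np.mgrid[0:420,0:560];px=np.c_[u.ravel(),v.ravel()]
P,D=at_depth("top",px,d,T);ok=D>0
def rect(m,l):
    q=P[m&ok][:,:2].astype(np.float32);print(l,len(q),cv2.minAreaRect(q),np.median(P[m&ok][:,2]))
x,y,z=P.T
rect((abs(x-525)<110)&(abs(y-196)<100)&(z>85)&(z<125),"handle")
rect((abs(x-525)<120)&(abs(y-196)<110)&(z>15)&(z<35),"tray rim-ish")
rect((abs(x-502)<130)&(abs(y+222)<130)&(z>60)&(z<80),"box rim")
p=cv2.imread("pics/top0.png").astype(int).sum(2).ravel()
m=(abs(x-520)<150)&(abs(y-196)<120)&(p<130)&(z<12);rect(m,"dark")
E
```

```text
handle 234 ((526.3416137695312, 193.99679565429688), (124.83966827392578, 14.990952491760254), 76.78931427001953) 107.7518934902879
tray rim-ish 614 ((525.6273193359375, 192.32156372070312), (121.38749694824219, 171.20372009277344), 76.57490539550781) 24.94705885068663
box rim 459 ((505.0667724609375, -221.94114685058594), (181.59226989746094, 181.46058654785156), 82.54850006103516) 69.12855599424893
dark 1304 ((531.191650390625, 193.40621948242188), (176.8697052001953, 235.7574920654297), 77.6212158203125) 2.9934340296259734
```

The view shows the tray at about (212,235), handle from (187,230) to (237,240), open end facing the robot. The large box is at (365,242), the screwdriver between them, and the small box at (277,146), which agrees with the depth measurements. Next I check reachability and then go above the handle.

```bash
cat >> h.py <<'E'
G=94+0.0  # handle centre above underside
def tool(center,yaw,tip,flip,dz=0):
    """TCP pose for a tray underside-centre position, tray yaw, tip (lip down, deg). flip 0/180"""
    Rt=R.from_euler('z',yaw,degrees=True)*R.from_euler('y',-tip,degrees=True)
    p=np.array(center)+Rt.apply([0,0,G-ctrl.tcp_to_grasp+dz])
    Q=Rt*R.from_euler('z',90+flip,degrees=True)*R.from_euler('x',180,degrees=True)
    return p,Q.as_euler('xyz',degrees=True)
def from_lip(lip,yaw,tip):
    Rt=R.from_euler('z',yaw,degrees=True)*R.from_euler('y',-tip,degrees=True)
    return np.array(lip)-Rt.apply([-85,0,3])
E
python3 - <<'E'
from h import *
print(ctrl.tcp_to_grasp)
for flip in(0,180):
  for byaw in(-7.5,-24):
    print(flip,byaw)
    bd=R.from_euler('z',byaw,degrees=True)
    lip=np.array([505,-222,85])+bd.apply([25,0,0])
    for c,y,t in [((526,194,83),-13.2,0),((526,194,3),-13.2,0)]+[(from_lip(lip,byaw,t),byaw,t) for t in(0,20,35,45,55)]:
        q=ctrl.inverse_kinematics(*[list(map(float,a)) for a in tool(c,y,t,flip)])
        print(t,None if q is None else np.round(q))
E
```

```text
18.700000000000003
0 -7.5
0 [-42.  23.  27.  92. -11.  67. -26.]
0 [-41.  28.  27.  98. -15.  58. -23.]
0 [-12.  43.  57.  76. -36.  80.  36.]
20 [-14.  21.  48. 101. -30.  50.  39.]
35 [  6.   6.  24. 117. -33.  27.  46.]
45 [ 10.   2.  22. 128. -67.  19.  84.]
55 [ 96.   7. -62. 136. 244.  20. 139.]
0 -24
0 [-42.  23.  27.  92. -11.  67. -26.]
0 [-41.  28.  27.  98. -15.  58. -23.]
0 [-11.  46.  63.  75. -40.  82.  25.]
20 [-14.  20.  46. 101. -21.  47.  16.]
35 [ 14.   5.   8. 118.   2.  22.  -4.]
45 None
55 [ -32.   -3.   52.  141.  160.   15. -161.]
180 -7.5
0 [-23.  22.   1.  91.  -0.  67. 145.]
0 [-21.  27.  -1.  97.   1.  57. 144.]
0 [ -14.   46.   64.   76.  -41.   82. -140.]
20 [ -24.   26.   65.  101.  -41.   55. -132.]
35 [ -30.   11.   66.  118.  -48.   33. -120.]
45 [-30.   2.  64. 129. -70.  21. -94.]
55 [ 96.   7. -62. 136. 244.  20. -41.]
180 -24
0 [-23.  22.   1.  91.  -0.  67. 145.]
0 [-21.  27.  -1.  97.   1.  57. 144.]
0 [ -11.   47.   64.   75.  -41.   83. -154.]
20 [ 67.  28. -61.  98.  36.  52. 150.]
35 [ 75.  12. -60. 116.  33.  26. 149.]
45 None
55 [-10.  -2.  30. 141. 165.  15.  13.]
```

```bash
python3 - <<'E'
from h import *
for byaw in(82.5,60,40,-50,-75,-97.5):
  for flip in(0,180):
    print(flip,byaw)
    bd=R.from_euler('z',byaw,degrees=True)
    lip=np.array([505,-222,85])+bd.apply([25,0,0])
    for t in(0,25,40,50):
        q=ctrl.inverse_kinematics(*[list(map(float,a)) for a in tool(from_lip(lip,byaw,t),byaw,t,flip)])
        print(t,None if q is None else np.round(q))
E
```

```text
0 82.5
0 [-23.  23.  45.  97. -17.  67. 109.]
25 [-14.  42.  72.  90. -54.  99. 146.]
40 [  5.  43.  57.  84. -57. 108. 149.]
50 [ 56.  40. -20.  77. -29.  92. 126.]
180 82.5
0 [-29.  25.  53.  98. -22.  68. -67.]
25 [-10.  36.  61.  90. -48.  93. -39.]
40 [  2.  46.  64.  84. -61. 111. -29.]
50 [ 14.  49.  53.  79. -62. 116. -29.]
0 60
0 [-20.  29.  45.  91. -21.  70.  89.]
25 [-17.  38.  73.  95. -58.  90. 126.]
40 [ 49.  25. -10.  94. -37.  73. 115.]
50 [ 55.  30. -10.  94. -44.  78. 124.]
180 60
0 [-30.  36.  65.  91. -33.  75. -81.]
25 [ -8.  28.  54.  95. -48.  80. -62.]
40 [ -0.  39.  64.  96. -65.  98. -44.]
50 [  7.  45.  64.  96. -73. 109. -37.]
0 40
0 [-18.  33.  47.  85. -25.  73.  72.]
25 [ -4.  22.  45.  99. -44.  66.  97.]
40 [ 41.  18.   1. 105. -47.  61. 107.]
50 [ 49.  21.   1. 108. -57.  66. 121.]
180 40
0 [-26.  40.  64.  85. -37.  78. -99.]
25 [-16.  29.  65. 100. -54.  74. -76.]
40 [ -6.  30.  65. 106. -67.  82. -58.]
50 [  3.  34.  65. 109. -76.  92. -47.]
0 -50
0 [ -8.  45.  63.  77. -40.  81.   4.]
25 [-12.  15.  35. 105.   5.  41. -33.]
40 [-16.   6.  27. 12
[... 221 characters left out ...]
  33.  68.]
0 -75
0 [ -3.  38.  55.  82. -31.  76. -21.]
25 [-17.  19.  39. 102.  12.  50. -62.]
40 [-25.  15.  32. 112.  41.  48. -95.]
50 [ -29.   16.   28.  117.   56.   52. -115.]
180 -75
0 [ -3.  38.  55.  82. -32.  76. 159.]
25 [-16.  18.  39. 102.  12.  50. 118.]
40 [-22.  15.  29. 112.  42.  48.  84.]
50 [-26.  16.  24. 117.  57.  53.  64.]
0 -97.5
0 [ -1.  33.  51.  88. -26.  72. -44.]
25 [-21.  24.  46.  97.   8.  59. -80.]
40 [ -29.   25.   41.  101.   27.   61. -102.]
50 [ -31.   28.   35.  102.   38.   66. -115.]
180 -97.5
0 [  0.  32.  48.  88. -24.  72. 135.]
25 [-18.  23.  42.  97.  11.  60.  98.]
40 [-20.  23.  28. 101.  33.  64.  73.]
50 [-23.  26.  23. 102.  43.  69.  60.]
```

```bash
python3 - <<'E'
from h import *
ctrl.move_gripper(85,100)
p,o=tool((526,194,180),-13.2,0,0)
ctrl.reach(list(p),list(o))
print(ctrl.current_qpos(),ctrl.current_time())
T=pose("wrist");pic,d=ctrl.grab_frame("wrist");cv2.imwrite("pics/w0.png",pic)
L=ctrl.landmark_of("wrist","tray_handle");print([(l["at"],l["confidence"],at_z("wrist",l["at"],97,T)) for l in L[:2]])
v,u=np.mgrid[0:420,0:560];P,D=at_depth("wrist",np.c_[u.ravel(),v.ravel()],d,T);x,y,z=P.T
m=(D>0)&(z>95)&(z<125)&(abs(x-526)<80)&(abs(y-194)<80)
print(cv2.minAreaRect(P[m][:,:2].astype(np.float32)),np.median(z[m]))
g=pic.astype(int).sum(2).ravel()
m=(D>0)&(z<10)&(g<130)&(abs(x-526)<160)&(abs(y-194)<130)
print(cv2.minAreaRect(P[m][:,:2].astype(np.float32)),m.sum())
E
```

```text
[-41.98975607  19.4568579   27.07820439  83.18223938  -8.96405677
  79.53157507 -27.54640309] 2.575
[([280.6, 186.6], 0.97, array([[524.08028782, 192.75826901,  97.        ]]))]
((524.540771484375, 192.98638916015625), (124.3479995727539, 15.743617057800293), 76.66016387939453) 108.40474463312142
((530.0135498046875, 191.96249389648438), (177.15965270996094, 237.5496063232422), 77.99256896972656) 14708
```

View pics/w0.png

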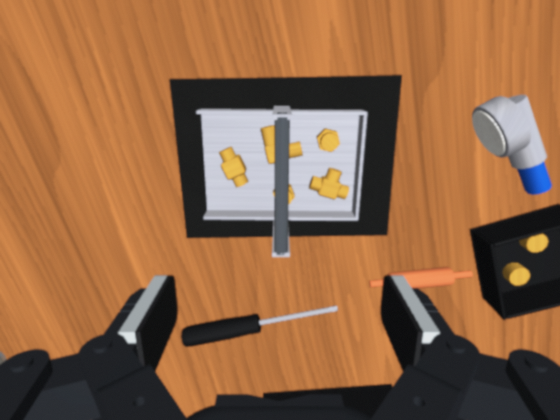

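The wrist view shows the bar at (281,187), with the fingers straddling it along the tray's x axis and the fittings well clear below. I'll descend, grip and lift.

```bash
python3 - <<'E'
from h import *
C=(525,193.2)
go=lambda z,v,**k: ctrl.movel(*[list(a) for a in tool((*C,z),-13.3,0,0)],v=v,**k)
go(80,200); print(go(3,80,force_limit=15))
ctrl.move_gripper(0,100)
print(ctrl.current_opening(),ctrl.current_grasp_force(),ctrl.current_position())
f0=np.array(ctrl.current_wrist_force())
go(20,40);ctrl.dwell(.3);print(np.array(ctrl.current_wrist_force())-f0,ctrl.current_torque());go(115,120)
print(ctrl.current_opening(),ctrl.current_time())
T=pose("side");pic,d=ctrl.grab_frame("side");cv2.imwrite("pics/s1.png",pic[90:390,100:500])
E
```

```text
False
10.704663391373389 97.93864488601685 [525.3901952  193.21541054  78.67587699]
[-0.44709577  0.21771047 -7.49009484] [-0.02143436  0.02438687 -0.00487448]
10.729381683887262 6.9167
```

View pics/s1.png

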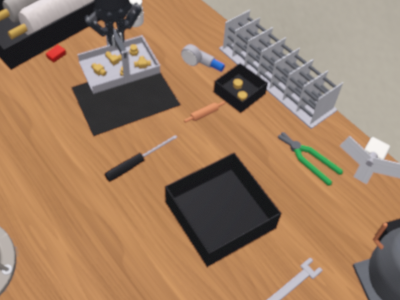

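The tray is lifted level at about (120,65) in the crop, with all fittings aboard. The box is at (222,205). I'll carry it to the far right side of the box and pour towards +y.

```bash
python3 - <<'E'
from h import *
by=-97.5; d=R.from_euler('z',by,degrees=True).apply([25,0,0])
def pr(lz,t,v):
    lip=np.array([504.5,-222,lz])+d
    ctrl.movel(*[list(a) for a in tool(from_lip(lip,by,t),by,t,0)],v=v)
pr(118,0,170); print(ctrl.current_qpos().round() if hasattr(ctrl.current_qpos(),'round') else ctrl.current_qpos(),ctrl.current_time())
pr(86,12,60)
pr(82,30,40); ctrl.dwell(.3)
pr(82,48,60); ctrl.dwell(.7)
print(np.round(ctrl.current_qpos()),ctrl.current_wrist_force(),ctrl.current_opening(),ctrl.current_time())
for n in("side","top"):
    T=pose(n);pic,_=ctrl.grab_frame(n);cv2.imwrite(f"pics/{n}2.png",pic[150:350,250:470] if n=="top" else pic[190:390,200:420])
a=[cv2.resize(cv2.imread(f"pics/{n}2.png"),(400,364)) for n in("side","top")];cv2.imwrite("pics/c2.png",np.hstack(a))
E
```

```text
[ -1.  31.  51.  85. -24.  76. -45.] 10.2083
[-51.  44.  71. 103.   8.  55. -89.] [ 0.36082992 -0.04479714 -1.79498588] 10.528485897501906 13.4583
```

View pics/c2.png

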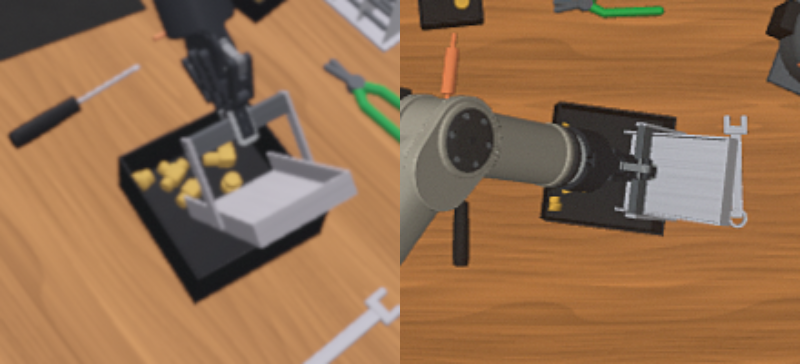

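Five brass pieces lie in the box at (145,180), (172,175), (190,190), (222,155) and (232,180), and the tray is empty. I'll bring it back over the mat and check its position in the grip before lowering.

```bash
python3 - <<'E'
from h import *
by=-97.5; d=R.from_euler('z',by,degrees=True).apply([25,0,0])
for lz,t,v in((92,30,90),(118,0,90)):
    ctrl.movel(*[list(a) for a in tool(from_lip(np.array([504.5,-222,lz])+d,by,t),by,t,0)],v=v)
ctrl.movel(*[list(a) for a in tool((530.3,192.8,80),-12.5,0,0)],v=180)
ctrl.movel(*[list(a) for a in tool((530.3,192.8,30),-12.5,0,0)],v=120)
ctrl.dwell(.3);print(ctrl.current_time(),np.round(ctrl.current_qpos()),ctrl.current_position())
v,u=np.mgrid[0:420,0:560]
for n in("top","side"):
    T=pose(n);pic,dp=ctrl.grab_frame(n);cv2.imwrite(f"pics/{n}3.png",pic)
    P,D=at_depth(n,np.c_[u.ravel(),v.ravel()],dp,T)
    L=P-[530.3,192.8,30];L=R.from_euler('z',12.5,degrees=True).apply(L)
    m=(D>0)&(abs(L[:,0])<75)&(abs(L[:,1])<50)&(abs(L[:,2])<18)
    A=np.c_[L[m][:,:2],np.ones(m.sum())];c=np.linalg.lstsq(A,L[m][:,2],rcond=None)[0]
    print(n,m.sum(),np.degrees(c[:2]).round(2),c[2].round(1))
    m=(D>0)&(abs(L[:,0])<100)&(abs(L[:,1])<75)&(L[:,2]>-5)&(L[:,2]<30)
    print("extent",np.percentile(L[m],[1,99],axis=0).round(0).tolist())
E
```

```text
18.775 [-39.  26.  23.  95. -11.  61. -25.] [530.82679808 192.98563895 106.09610275]
top 1048 [0.1  0.12] 3.4
extent [[-84.0, -57.0, -2.0], [85.0, 57.0, 28.0]]
side 1262 [-0.01  0.11] 0.8
extent [[-85.0, -63.0, -4.0], [83.0, 57.0, 25.0]]
```

View pics/side3.png

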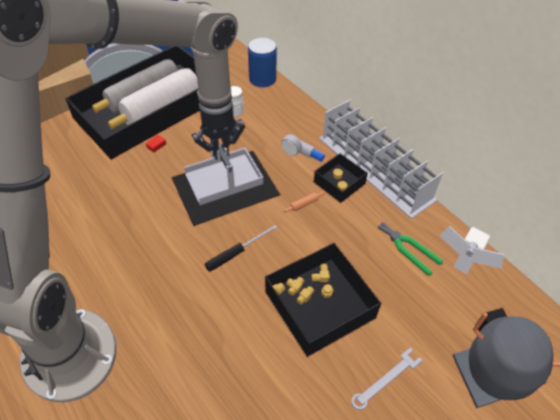

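The tray is level and centred above the mat at (225,180). All five fittings are in the box around (305,285), and everything else is where it was. Now I'll set it down and release.

```bash
python3 - <<'E'
from h import *
go=lambda z,v,**k: ctrl.movel(*[list(a) for a in tool((530.3,192.8,z),-12.5,0,0)],v=v,**k)
go(8,60); print(go(1.5,15,force_limit=4),ctrl.current_position(),ctrl.current_wrist_force())
ctrl.move_gripper(85); ctrl.dwell(.3)
go(150,120); ctrl.dwell(.3)
v,u=np.mgrid[0:420,0:560]
T=pose("wrist");pic,d=ctrl.grab_frame("wrist");P,D=at_depth("wrist",np.c_[u.ravel(),v.ravel()],d,T);x,y,z=P.T
m=(D>0)&(z>95)&(z<125)&(abs(x-526)<80)&(abs(y-194)<80)
print(cv2.minAreaRect(P[m][:,:2].astype(np.float32)),np.median(z[m]))
g=pic.astype(int).sum(2).ravel()
m=(D>0)&(z<10)&(g<130)&(abs(x-526)<160)&(abs(y-194)<130)
print(cv2.minAreaRect(P[m][:,:2].astype(np.float32)))
cv2.imwrite("pics/w4.png",pic);print(ctrl.current_time(),ctrl.current_opening())
E
```

```text
True [530.82309919 193.04637062  78.6733207 ] [-0.38210925  0.30799812  4.07200741]
((529.142578125, 193.43295288085938), (123.69622039794922, 15.69234561920166), 77.46627044677734) 108.39793215272834
((530.0693969726562, 191.91326904296875), (177.5967559814453, 237.6219940185547), 77.94432067871094)
22.5167 85.02542137484451
```

View pics/w4.png

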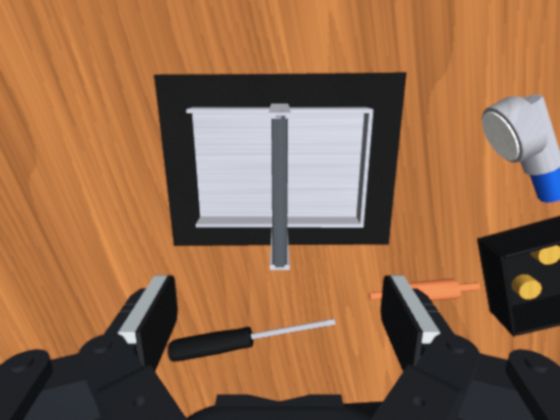

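The empty tray stands upright in the middle of the mat (bar at (280,187)). The measured offset is 1–2 mm, and the gripper is clear.

```bash
python3 -c "
from cell import ctrl
print(ctrl.close_job())"
```

```text
the job is handed in; nothing more can be done
None
```

The job is handed in: all five fittings were tipped into the large black box, and the empty tray is back upright and released within about 2 mm of the mat's centre, after 22.5 s on the robot's clock; the other things look unmoved in the pictures.

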